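# Empty the ultrasonic cleaner of its washed airbrush parts

### The arm

A 6-joint arm with a two-finger parallel gripper is mounted at the origin on the work surface. World frame = base frame: x ahead of the robot, y to its left, z up, the work surface at z = 0. Lengths are in m, angles in rad, forces in N, time in s.
With the tool pointing down it reaches from about 0.35 to 0.85 m from the base axis. Payload 8.1 kg.
Tool frame: the origin (TCP) lies on the centre line of the jaws, within the pads' length; the fingertips stand 17 mm ahead of it and the grasp point (between the pads) lies 2 mm behind it; z points along the fingers, y is the line along which they close (so a half turn about z gives the same grasp; the last joint's range is limited). The gripper opens to 93 mm and grips with 3 to 60 N. Pads are 15 mm wide; open, the fingers measure 128 mm over their backs; the gripper's body (75 mm by 188 mm) begins 65 mm behind the grasp point.
Start: joints at [-1.237, 0.13, 1.488, -0, 1.523, -0.085], TCP at [0.244, -0.548, 0.236] pointing down, gripper open.
Joint ranges: [-2.96, 2.96], [-0.89, 2.26], [0.02, 2.5], [-1.34, 4.48], [0, 2.73], [-2.66, 2.66]. Speed limits (rad/s): [2.39, 2.39, 2.79, 3.14, 3.14, 3.14].

### API

Orientations are given as a rotation vector (axis times angle).
In Python, from plant import telemetry, viewer, order gives the robot as it stands.
- The arm moves only by the tool send_rows, never from a script. Its argument "plan" is a list that holds one entry, the list of rows, each a list of 5 numbers: the closure, from -1 (fully open) to 1 (shut), then the shift along the world's x, y, z normalised to -1 to 1, where 1 is 0.2 m, then the turn about the world's z normalised to -1 to 1, where 1 is 60 degrees. A call has 1 to 20 rows; each row is the pose to reach, as a shift and turn from the pose commanded when the call began; what a row does not reach only later rows make up. A row lasts 1/12 s, in which the tool goes at most 41.7 mm and 7.16 degrees, less where a joint would pass 70% of its speed; a pose out of reach is approached as far as the arm can. A call with a number of a shift or a turn outside -1 to 1 is refused whole. A call with a gripper value outside its range is refused whole. The fingers move at their own pace and stop on an object; "force" is the grip in N (left out, the last holds). Time passes only in rows, so rows that repeat a pose let the fingers close. It gives the time, the measured TCP pose, the force, the opening and the grip force at its end, in the units of the state.
- telemetry.read_state(): the state, without advancing time (a new reading comes with each control period).
- viewer.read_camera(name): name is "scene" or "side" or "wrist"; returns (picture, depth): 384x512x3 uint8, blue, green, red; 384x512 float32, m along the optical axis (not along the pixel's ray), 0 where there is no reading.
- viewer.calibration(name): a dict with "camera_matrix" (3x3 intrinsics, pixels), "extrinsics" (4x4, takes a point from camera to world coordinates); the wrist camera has in their place "hand_eye" (4x4, takes a point from camera to tool coordinates, whose origin is the TCP and whose axes are the flange's). Camera axes: x right, y up, looking along -z (the intrinsics and any distortion apply to the point x, -y, -z); pixel columns grow to the right and rows downward; lengths in m; the calibration is good to about 2 mm. A picture is of the moment at which its call begins: read the wrist's pose just before it. calibration takes no time and is no camera call.
- order.close_job(): hands the job in; it is judged then, once.
The state is a dict: "t": time; "q": joint angles; "dq": joint speeds; "joint_torque": joint torques, N m; "tool_pos": TCP position; "orientation": TCP orientation; "force": force on the tool from outside, world axes, zero at the start; "wrist_torque": the same for the moment, N m; "opening": finger opening in m; "gripper_force": force on a finger pad.
Only numpy, scipy, OpenCV 4.12 (cv2) and the standard library are available. Lean on these libraries where they do the work, as an engineer would, in place of code of your own. Each camera call takes 0.05 s, during which the arm holds its last target. There are 200 camera calls.

### The job

The airbrush parts in the ultrasonic cleaner are washed and its tank is drained: lift the loose lid off by its knob and lay it flat, knob up, on the free part of the rubber drying mat, then lift the wire basket out by its handle and stand it flat in the white drip tray with all three parts still in it. After that put the lid back on the empty cleaner, square and fully down on the rim. Set everything down without dropping it, keep clear of the airbrush stand, and leave the other things on the table where they are.

Things in the scene. Friction and masses are not known exactly. Their poses are not given: they have to be found in the camera images.
- cleaner: Steel ultrasonic cleaner, fixed: 175 (x) x 160 (y) x 210 mm high. Tank opening in its top, under the lid: 150 (x) x 135 (y) mm, centred, vertical walls, 100 mm deep (floor 110 mm above the origin); flat rim 12.5 mm wide, 210 mm above the origin. Origin: centre of the underside, on the table; z up, -x the front. Dials stick out 18 mm in front, a drain cock 21 mm at the back.
- lid: Loose steel lid, about 0.24 kg: plate 168 (x) x 153 (y) x 3 mm, below it a lip 8 mm deep (138 x 123 mm, 6 mm play all round in the tank opening), a black knob in the middle. Origin: centre of the lip's underside; plate's top at 11 mm, knob's top at 45 mm. Seated: origin on the cleaner's axis, 202 mm above its origin, x along the cleaner's x (either way). Laid down it stands on the lip.
- lid_knob (a point): The point to grip on the lid's knob: on its axis, 34 mm above the lid's origin (23 mm above the plate's top). The knob is a 32 mm round head from 25 to 39 mm above the lid's origin, tapering to a 26 mm top at 45 mm and to an 18 mm neck below.
- basket: Wire basket, about 0.22 kg, 130 (x) x 112 (y) x 50 mm high, on four short feet on the tank floor under the lid (about 10 mm play each way). A rigid wire bail arches along x over its middle to 90 mm above the feet. Origin: centre of the underside of the feet; wire floor 7.5 mm above it. Three loose parts stand in it: carry it level.
- basket_grip (a point): Centre of the black handgrip on the basket's bail: a bar 70 mm long (along the basket's x), 12 mm wide (y) and 14 mm high, 83 mm above the basket's origin, so about 17 mm below the rim while the basket is in the tank.
- cup: Airbrush colour cup in the basket: steel, round, 30 mm wide, 30 mm high, on a 12 mm foot. Origin: centre of its underside. May tip over; must stay in the basket.
- cap: Airbrush nozzle cap in the basket: brass, round, 18 mm wide, 16 mm high. Origin: centre of its underside. Must stay in the basket.
- sleeve: Airbrush handle sleeve in the basket: steel cylinder 16 mm wide, 26 mm long. Origin: centre of its underside. Must stay in the basket.
- mat: Ribbed grey rubber drying mat lying fixed on the table, 270 (x) x 190 (y) x 4 mm, turned any way round. Origin: centre of its underside. The white rinse cup stands at its +x end (about 105 mm from the centre); the rest, towards -x, is free and just holds the lid.
- tray: White plastic drip tray fixed on the table, open on top: 200 (x) x 170 (y) x 22 mm outside, walls and floor 4 mm. Origin: centre of its underside; its floor is at z = 4 mm.
- rinse_cup: White ceramic rinse cup, 52 mm wide, 110 mm high, standing loose at the +x end of the mat. Origin: centre of its underside. Leave it alone.
- stand: Airbrush stand, fixed: foot 90 mm wide, thin post, an airbrush lying across its top. Origin: centre of the foot's underside. Top about 295 mm above the table; the airbrush runs along the stand's x from -78 to +64 mm at 282 mm height, 15 mm thick, with a stub hanging 35 mm below it. Do not touch it.
- big_bottle: Tall yellow paint bottle with a black cap, 68 mm wide, 205 mm high, loose. Origin: centre of its underside. Leave it alone.
- small_bottle: Black paint bottle with a white cap, 48 mm wide, 140 mm high, loose. Origin: centre of its underside. Leave it alone.
- dropper: White dropper bottle with a black cap, 28 mm wide, 75 mm high, loose. Origin: centre of its underside. Leave it alone.
- paint_pot: Grey plastic screw-top paint pot, 53 mm wide, 78 mm high, loose. Origin: centre of its underside. Leave it alone.
Mind the look-alikes: they are no part of the job. Leave any purple look-alike of the lid alone.

How it is judged:
On the way, in this order (a step that is already met when the one before it is completed fails the run):
1. the lid lies flat, knob up, on the free part of the mat, released and at rest, the basket still in the tank (x of lid in the frame of mat between -0.12 and 0.05 m and y of lid in the frame of mat between -0.07 and 0.07 m and z of lid in the frame of mat between 0 and 0.009 m and angle between lid's own z axis and vertical below 0.06 rad and linear speed of lid below 0.02 m/s and angular speed of lid below 0.2 rad/s and contact force between lid and the fingers below 0.2 N and horizontal distance between basket and cleaner below 0.03 m and height (world z) of basket below 0.125 m), for 0.2 s.
2. the basket stands flat in the drip tray with all three parts in it, released and at rest, the lid still lying on the mat (x of basket in the frame of tray between -0.05 and 0.05 m and y of basket in the frame of tray between -0.05 and 0.05 m and z of basket in the frame of tray between 0 and 0.009 m and angle between each of basket, lid's own z axis and vertical below 0.06 rad and linear speed of each of basket, lid below 0.02 m/s and angular speed of each of basket, lid below 0.2 rad/s and contact force between each of basket, lid and the fingers below 0.2 N and x of cup in the frame of basket between -0.065 and 0.065 m and y of cup in the frame of basket between -0.056 and 0.056 m and z of cup in the frame of basket between 0 and 0.05 m and x of cap in the frame of basket between -0.065 and 0.065 m and y of cap in the frame of basket between -0.056 and 0.056 m and z of cap in the frame of basket between 0 and 0.05 m and x of sleeve in the frame of basket between -0.065 and 0.065 m and y of sleeve in the frame of basket between -0.056 and 0.056 m and z of sleeve in the frame of basket between 0 and 0.05 m and x of lid in the frame of mat between -0.12 and 0.05 m and y of lid in the frame of mat between -0.07 and 0.07 m and z of lid in the frame of mat between 0 and 0.009 m), for 0.2 s.
At the end, for the whole second after the job is handed in: Lid seated on the cleaner: centred within 10 mm, origin 198-206 mm up, tilt under 0.04 rad, square within 0.1 rad. Basket flat in the tray (within 50 mm of its centre along each axis, feet under 9 mm up, tilt under 0.06 rad), cup, cap and sleeve inside. Both released, at rest (horizontal distance between lid and cleaner below 0.01 m and z of lid in the frame of cleaner between 0.198 and 0.206 m and angle between lid's own z axis and vertical below 0.04 rad and angle between the x axis of lid and the x axis of cleaner, either way round below 0.1 rad and linear speed of each of lid, basket below 0.02 m/s and angular speed of each of lid, basket below 0.2 rad/s and x of basket in the frame of tray between -0.05 and 0.05 m and y of basket in the frame of tray between -0.05 and 0.05 m and z of basket in the frame of tray between 0 and 0.009 m and angle between basket's own z axis and vertical below 0.06 rad and contact force between basket and the fingers below 0.2 N and x of cup in the frame of basket between -0.065 and 0.065 m and y of cup in the frame of basket between -0.056 and 0.056 m and z of cup in the frame of basket between 0 and 0.05 m and x of cap in the frame of basket between -0.065 and 0.065 m and y of cap in the frame of basket between -0.056 and 0.056 m and z of cap in the frame of basket between 0 and 0.05 m and x of sleeve in the frame of basket between -0.065 and 0.065 m and y of sleeve in the frame of basket between -0.056 and 0.056 m and z of sleeve in the frame of basket between 0 and 0.05 m); the robot touches nothing.
It fails at once if the airbrush stand is struck (over 2 N) (contact force between anything else and stand above 2 N).
It fails at once if the lid is dropped (moves faster than 0.5 m/s out of the fingers, a fall of over 13 mm) (linear speed of lid above 0.5 m/s and contact force between lid and the fingers below 0.1 N).
It fails at once if the basket is dropped (moves faster than 0.5 m/s out of the fingers, a fall of over 13 mm) (linear speed of basket above 0.5 m/s and contact force between basket and the fingers below 0.1 N).
It fails at once if the rinse cup, a paint bottle, the paint pot or the dropper bottle is shifted by more than 15 mm (distance of any of rinse_cup, big_bottle, small_bottle, paint_pot, dropper from where it was at the start of the episode above 0.015 m).
It fails at once if the rinse cup, a paint bottle, the paint pot or the dropper bottle is knocked over (angle between any of rinse_cup, big_bottle, small_bottle, paint_pot, dropper's own z axis and vertical above 0.3 rad).
It also fails if it takes over 72 s, if anything falls off the work surface, if the arm or the gripper's body presses on something with over 40 N, if the wrist force passes 120 N, or if a joint passes its speed limit or range.

## Working session

There is one attempt and no reset: what is moved stays moved. The work goes in short steps, Python scripts to look and compute and a tool call to move; the robot and the scene stay as the last step left them, time stands still between calls to the robot, and variables do not carry over. Pictures are saved under pics/ and viewed, at most 10 in all, crops included, and the job is handed in when it is done.

Besides the shell and the picture viewer there is one more tool, called in YAML: its name, and indented under it one key for each argument. send_rows: Moves the arm, as the interface text tells. Scaled input: -1 to 1 covers 0.2 m each way for a shift and 60 degrees each way for a turn. Its arguments: {"type":"object","properties":{"plan":{"type":"array"},"force":{"type":"number"}},"required":["plan"]}

```bash
mkdir -p pics; cat > h.py <<'E'
import numpy as np, cv2
from scipy.spatial.transform import Rotation as R
from plant import telemetry, viewer, order
def snap(n):
    s=telemetry.read_state(); im,d=viewer.read_camera(n); c=viewer.calibration(n)
    if 'extrinsics' in c: T=np.array(c['extrinsics'])
    else:
        W=np.eye(4); W[:3,:3]=R.from_rotvec(s['orientation']).as_matrix(); W[:3,3]=s['tool_pos']
        T=W@np.array(c['hand_eye'])
    return im,d,np.array(c['camera_matrix']),T,c
def cloud(d,K,T):
    v,u=np.mgrid[:d.shape[0],:d.shape[1]]
    p=np.stack([(u-K[0,2])/K[0,0]*d,-(v-K[1,2])/K[1,1]*d,-d],-1)
    P=p@T[:3,:3].T+T[:3,3]; P[d<=0]=np.nan
    return P
E
python3 - <<'E'
from h import *
for n in ['scene','side','wrist']:
    im,d,K,T,c=snap(n); np.savez(f'{n}0.npz',im=im,d=d,K=K,T=T); cv2.imwrite(f'pics/{n}0.png',im)
    print(n,[k for k in c],K.round(1).tolist(),T.round(3).tolist(),c.get('distortion'))
s=telemetry.read_state(); print(s)
E
```

```text
scene ['camera_matrix', 'extrinsics'] [[484.3, 0.0, 260.7], [0.0, 484.3, 198.7], [0.0, 0.0, 1.0]] [[0.277, -0.561, 0.78, 1.65], [0.961, 0.169, -0.219, -0.311], [-0.009, 0.81, 0.586, 1.036], [0.0, 0.0, 0.0, 1.0]] None
side ['camera_matrix', 'extrinsics'] [[389.0, 0.0, 252.2], [0.0, 389.0, 191.6], [0.0, 0.0, 1.0]] [[-0.746, 0.405, -0.529, -0.155], [-0.665, -0.427, 0.612, 0.745], [0.022, 0.809, 0.588, 0.871], [0.0, 0.0, 0.0, 1.0]] None
wrist ['camera_matrix', 'hand_eye'] [[331.4, 0.0, 253.5], [0.0, 331.4, 193.0], [0.0, 0.0, 1.0]] [[0.406, 0.878, 0.252, 0.315], [-0.914, 0.391, 0.111, -0.516], [-0.001, -0.275, 0.962, 0.385], [0.0, 0.0, 0.0, 1.0]] None
{'t': 0.15, 'q': array([-1.23741097e+00,  1.30987361e-01,  1.48904649e+00, -1.80371465e-05,
        1.52300403e+00, -8.53993981e-02]), 'dq': array([ 0.00046592, -0.00255842, -0.0043178 , -0.00071541,  0.00205142,
        0.00031047]), 'joint_torque': array([-1.63479854e-06, -5.60474896e+01, -4.92335844e+01,  7.68808345e-02,
        3.05303035e-02, -1.01181672e-04]), 'tool_pos': array([ 0.24386565, -0.547741  ,  0.23481907]), 'orientation': array([-3.07157117e+00, -6.52732707e-01,  3.08703709e-04]), 'force': array([ 1.04132501, -1.00148567,  0.44993987]), 'wrist_torque': array([-0.06330667, -0.00284801,  0.04157399]), 'gripper_force': 0.0, 'opening': 0.09288936631088769}
```

View pics/scene0.png

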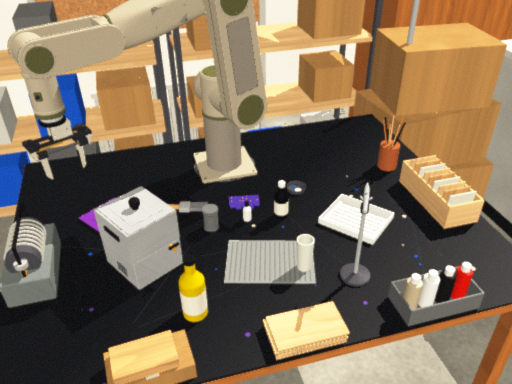

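View pics/side0.png

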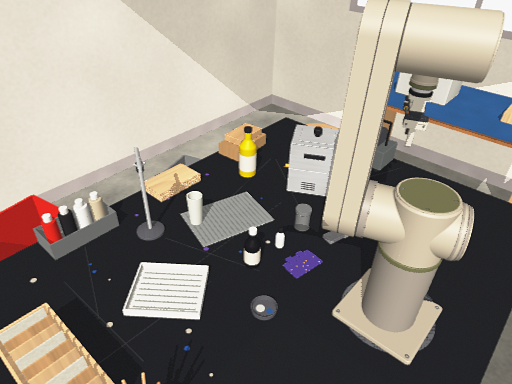

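Scene view: the cleaner is around (138,238) with its knob at (133,202). The mat is at (270,262) with the rinse cup at (305,252), the tray at (356,218), the stand foot at (355,275) and the yellow bottle at (193,295). The purple look-alike lid is behind the cleaner. In the side view the tray is at (168,290) and the mat at (228,217). I'll measure these from the depth clouds of both views.

```bash
cat > m.py <<'E'
from h import *
C={}
for n in ['scene','side']:
    z=np.load(f'{n}0.npz'); P=cloud(z['d'],z['K'],z['T']); C[n]=(z['im'],P)
def box(n,u0,v0,u1,v1):
    im,P=C[n]; return P[v0:v1,u0:u1].reshape(-1,3), im[v0:v1,u0:u1].reshape(-1,3)
def rect(p):
    r=cv2.minAreaRect(p[:,:2].astype(np.float32)); return np.round(r[0],4),np.round(r[1],4),round(r[2],2)
for n,b in [('scene',(85,180,195,290)),('side',(275,110,345,200))]:
    p,c=box(n,*b); p=p
    hz=np.histogram(p[:,2],bins=np.arange(.19,.27,.003)); print(n,hz[0])
    m=(p[:,2]>.205)&(p[:,2]<.219); q=p[m]; print('lidtop',m.sum(),rect(q),np.median(q[:,2]))
    k=p[(p[:,2]>.226)&(p[:,2]<.27)]; print('knob',len(k),np.nanmin(k,0),np.nanmax(k,0))
    k=p[(p[:,2]>.242)&(p[:,2]<.255)]; print('knobtop',len(k),k.mean(0))
for n,b in [('scene',(215,230,325,295)),('side',(170,185,280,250))]:
    p,c=box(n,*b); m=(p[:,2]>.001)&(p[:,2]<.009)&(c.min(1)>70); print(n,'mat',m.sum(),rect(p[m]),np.median(p[m][:,2]))
    k=p[(p[:,2]>.108)&(p[:,2]<.125)]; print('rinse',k.mean(0),np.nanmin(k,0),np.nanmax(k,0))
for n,b in [('scene',(312,185,400,248)),('side',(115,255,218,325))]:
    p,c=box(n,*b); m=(p[:,2]>.016)&(p[:,2]<.028)&(c.min(1)>100); print(n,'tray',m.sum(),rect(p[m]),np.median(p[m][:,2]))
for n,b in [('scene',(325,170,385,290)),('side',(110,135,175,245))]:
    p,c=box(n,*b); k=p[(p[:,2]>.22)&(p[:,2]<.31)]; print(n,'stand top',len(k),np.nanmin(k,0),np.nanmax(k,0),rect(k) if len(k) else 0)
    for lo in np.arange(.04,.3,.03):
        k=p[(p[:,2]>lo)&(p[:,2]<lo+.03)]; print(round(lo,2),len(k),np.nanmedian(k,0).round(3) if len(k) else '')
for nm,n,b in [('big','scene',(175,258,212,325)),('small','scene',(270,178,292,220)),('drop','scene',(240,203,255,224)),('pot','scene',(200,202,220,233))]:
    p,c=box(n,*b); k=p[p[:,2]>.03]; print(nm,np.nanmedian(k,0).round(3),np.nanmax(k,0).round(3),np.nanmin(k,0).round(3))
E
python3 m.py
python3 - <<'E'
import cv2
a=cv2.imread('pics/scene0.png'); b=cv2.imread('pics/side0.png')
x=cv2.resize(a[165:305,300:412],None,fx=3.5,fy=4,interpolation=2); y=cv2.resize(b[135:245,100:200],None,fx=4,fy=5.09,interpolation=2)
y=cv2.resize(y,(392,560)); cv2.imwrite('pics/crop1.png',cv2.hconcat([x,y]))
E
```

```text
scene [  74   73   84   77   89  126  148  519 1033  385   17    2    1    9
    7   12    9   15   23   28    4    0    0    0    0    0]
lidtop 2171 (array([ 0.5812, -0.3151]), array([0.3677, 0.1626]), 28.87) 0.21488315634138444
knob 108 [ 0.48668974 -0.37192543  0.22655997] [ 0.51679985 -0.34187466  0.25196413]
knobtop 65 [ 0.50279339 -0.35695198  0.24690191]
side [ 27  36  30  30  44  33  67 342 416  42   2   0   4   8   6   5   6  11
  15  10   0   0   0   0   0   0]
lidtop 897 (array([ 0.4994, -0.3533]), array([0.1601, 0.1707]), 27.3) 0.2140189467236957
knob 65 [ 0.4773777  -0.36941453  0.22698255] [ 0.50889398 -0.33731713  0.24909244]
knobtop 33 [ 0.48995831 -0.35211475  0.24557736]
scene mat 3039 (array([ 0.5733, -0.0027]), array([0.331 , 0.2423]), 71.46) 0.0056192008558682005
rinse [0.65573509 0.10045567 0.11316704] [0.62452225 0.07605891 0.10805029] [0.68195555 0.12513155 0.1198735 ]
side mat 2504 (array([0.6005, 0.0074]), array([0.2732, 0.4542]), 72.27) 0.004207292194356949
rinse [0.5715614  0.10621619 0.1130835 ] [0.3704859  0.07217639 0.10814051] [0.67440506 0.12600331 0
[... 579 characters left out ...]
0.729 0.232 0.289]
side stand top 178 [0.65625008 0.20318899 0.22008322] [0.77739989 0.27309748 0.29451362] (array([0.7161, 0.2387]), array([0.0305, 0.1358]), 52.64)
0.04 88 [0.828 0.291 0.053]
0.07 29 [0.721 0.238 0.085]
0.1 30 [0.72  0.237 0.115]
0.13 33 [0.72  0.238 0.146]
0.16 31 [0.72  0.238 0.174]
0.19 35 [0.72  0.237 0.205]
0.22 28 [0.719 0.239 0.231]
0.25 31 [0.713 0.245 0.266]
0.28 119 [0.707 0.245 0.287]
big [ 0.756 -0.248  0.118] [ 0.776 -0.211  0.21 ] [ 0.537 -0.28   0.03 ]
small [0.401 0.109 0.083] [0.422 0.134 0.145] [0.374 0.09  0.03 ]
drop [ 0.382 -0.006  0.049] [0.392 0.009 0.075] [ 0.366 -0.017  0.03 ]
pot [ 0.393 -0.132  0.073] [ 0.408 -0.105  0.085] [ 0.349 -0.156  0.03 ]
```

View pics/crop1.png

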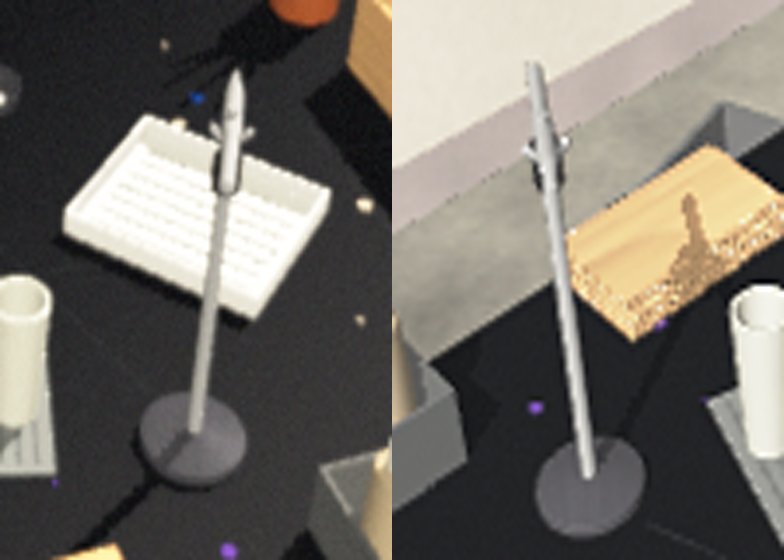

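The crop shows the stand post at about (200,300) in the left panel. The tray is clear behind it, and the airbrush sits on top at roughly right angles to the view. Next I'll get the mat, tray and cleaner angles by filtering per blob.

```bash
cat > m2.py <<'E'
from h import *
def fit(P,im,b,lo,hi,cmin,cmax=256):
    u0,v0,u1,v1=b; p=P[v0:v1,u0:u1]; c=im[v0:v1,u0:u1]
    m=((p[...,2]>lo)&(p[...,2]<hi)&(c.min(-1)>cmin)&(c.max(-1)<cmax)).astype(np.uint8)
    n,l,s,_=cv2.connectedComponentsWithStats(m,connectivity=8)
    k=1+s[1:,4].argmax(); q=p[l==k]
    r=cv2.minAreaRect(q[:,:2].astype(np.float32)); B=cv2.boxPoints(r)
    e=B[1]-B[0],B[2]-B[1]; L=max(e,key=np.linalg.norm); S=min(e,key=np.linalg.norm)
    print(len(q),'c',np.round(r[0],4),'size',np.linalg.norm(L).round(4),np.linalg.norm(S).round(4),'long axis deg',round(np.degrees(np.arctan2(L[1],L[0]))%180,2),'z',np.median(q[:,2]).round(4))
    return q
if __name__=='__main__':
  for n,bs in [('scene',[(85,180,195,290),(215,230,325,295),(312,185,400,248)]),('side',[(275,110,345,200),(170,185,280,250),(115,255,218,325)])]:
    z=np.load(f'{n}0.npz'); P=cloud(z['d'],z['K'],z['T']); im=z['im']
    print(n)
    fit(P,im,bs[0],.208,.219,90)
    fit(P,im,bs[1],-.001,.011,60)
    fit(P,im,bs[2],.016,.03,80)
    fit(P,im,bs[2],-.004,.03,80)
E
python3 m2.py
```

```text
scene
2017 c [ 0.4997 -0.3604] size 0.1811 0.1628 long axis deg 29.23 z 0.2151
3425 c [0.5931 0.0122] size 0.2762 0.2105 long axis deg 73.27 z 0.0058
234 c [0.467  0.3349] size 0.1812 0.1549 long axis deg 128.56 z 0.0214
1309 c [0.4358 0.3171] size 0.2607 0.1417 long axis deg 149.63 z 0.0073
side
856 c [ 0.4994 -0.3533] size 0.1707 0.1601 long axis deg 117.3 z 0.2141
2632 c [0.5891 0.0121] size 0.2735 0.2123 long axis deg 72.9 z 0.0041
560 c [0.4816 0.3527] size 0.2015 0.1759 long axis deg 39.08 z 0.0209
4085 c [0.4929 0.3483] size 0.2134 0.1982 long axis deg 39.17 z 0.0048
```

send_rows:
  plan:
    - [[-1,0,0,0.4,0],[-1,0,0,0.75,0.03],[-1,0,0,0.75,0.067],[-1,1,0.75,0.75,0.067],[-1,1,0.75,0.75,0.067],[-1,1,0.75,0.75,0.067],[-1,1,0.75,0.75,0.067],[-1,1,0.75,0.75,0.067],[-1,1,0.75,0.75,0.067],[-1,1,0.75,0.75,0.067],[-1,1,0.75,0.75,0.067],[-1,1,0.75,0.75,0.067]]
  force: 25

```text
t: 1.15
tool_pos: [0.4439, -0.3981, 0.3851]
orientation: [-3.047, -0.762, 0.001]
force: [-0.3, -0.5, -0.1]
opening: 0.0926
gripper_force: 0.0
```

```bash
cat > m3.py <<'E'
from h import *
from m2 import fit
import sys
im,d,K,T,c=snap('wrist'); s=telemetry.read_state(); P=cloud(d,K,T)
np.savez('w1.npz',im=im,d=d,K=K,T=T); cv2.imwrite('pics/w1.png',im)
Rm=R.from_rotvec(s['orientation']).as_matrix(); print(s['t'],s['tool_pos'],'y deg',np.degrees(np.arctan2(Rm[1,1],Rm[0,1])),Rm[2,2])
for lo in np.arange(.19,.26,.006): print(round(lo,3),((P[...,2]>lo)&(P[...,2]<lo+.006)).sum())
fit(P,im,(0,0,512,384),.2105,.2175,0)
fit(P,im,(0,0,512,384),.205,.2105,0)
k=P[(P[...,2]>.240)&(P[...,2]<.256)&(np.hypot(P[...,0]-.5,P[...,1]+.355)<.03)]; print('knob',len(k),k.mean(0),k.min(0),k.max(0))
E
python3 m3.py
```

```text
1.2 [ 0.44332778 -0.39864106  0.38514448] y deg -62.01197256060094 -0.9999995611593308
0.19 0
0.196 96
0.202 351
0.208 6970
0.214 24086
0.22 0
0.226 0
0.232 0
0.238 107
0.244 969
0.25 1
0.256 0
30253 c [ 0.4975 -0.3598] size 0.1753 0.1602 long axis deg 29.17 z 0.215
172 c [ 0.498  -0.6743] size 0.04 0.008 long axis deg 179.63 z 0.206
knob 1077 [ 0.49763882 -0.35664734  0.24677377] [ 0.48184981 -0.37222714  0.24116913] [ 0.51275249 -0.34096472  0.25049245]
```

View pics/w1.png

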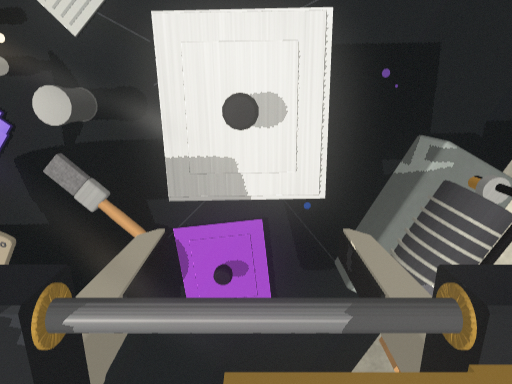

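The wrist view shows the white lid centred at about (242,104) with its knob at (240,111). The purple look-alike is at (222,260), clear of the path. All three views agree on the knob at about (0.4975, -0.3566), top at 0.247.

send_rows:
  plan:
    - [[-1,0.268,0.205,0,0.02],[-1,0.268,0.205,-0.15,0.02],[-1,0.268,0.205,-0.35,0.02],[-1,0.268,0.205,-0.55,0.02],[-1,0.268,0.205,-0.65,0.02],[-1,0.268,0.205,-0.7,0.02],[-1,0.268,0.205,-0.75,0.02],[-1,0.268,0.205,-0.75,0.02],[1,0.268,0.205,-0.75,0.02],[1,0.268,0.205,-0.75,0.02],[1,0.268,0.205,-0.75,0.02],[1,0.268,0.205,-0.75,0.02],[1,0.268,0.205,-0.75,0.02],[1,0.268,0.205,-0.75,0.02]]
  force: 25

```text
t: 2.37
tool_pos: [0.4978, -0.3573, 0.2362]
orientation: [3.039, 0.792, 0.001]
force: [0.0, 1.0, 0.3]
opening: 0.0572
gripper_force: 0.0
```

send_rows:
  plan:
    - [[1,0,0,-0.007,0],[1,0,0,-0.007,0],[1,0,0,-0.007,0],[1,0,0,-0.007,0],[1,0,0,-0.007,0],[1,0,0,-0.007,0],[1,0,0,-0.007,0],[1,0,0,-0.007,0]]
  force: 25

```text
t: 3.03
tool_pos: [0.4975, -0.357, 0.234]
orientation: [-3.04, -0.792, 0.0]
force: [-0.5, 0.9, -1.1]
opening: 0.0307
gripper_force: 25.0
```

send_rows:
  plan:
    - [[1,0,0,0.03,0],[1,0,0,0.1,0],[1,0,0,0.2,0],[1,0,0,0.35,0],[1,0,0,0.5,0],[1,0.02,0.05,0.5,0.05],[1,0.07,0.17,0.5,0.15],[1,0.12,0.34,0.5,0.25],[1,0.18,0.51,0.5,0.35],[1,0.24,0.68,0.5,0.45],[1,0.3,0.85,0.5,0.55],[1,0.35,1,0.5,0.65],[1,0.35,1,0.5,0.73],[1,0.35,1,0.5,0.73]]
  force: 25

```text
t: 4.2
tool_pos: [0.5683, -0.1553, 0.3358]
orientation: [2.517, 1.877, 0.001]
force: [0.4, 0.1, -1.9]
opening: 0.03
gripper_force: 25.0
```

```bash
cat > m4.py <<'E'
from h import *
from m2 import fit
im,d,K,T,c=snap('wrist'); s=telemetry.read_state(); P=cloud(d,K,T); cv2.imwrite('pics/w2.png',im)
Rm=R.from_rotvec(s['orientation']).as_matrix(); print(s['t'],s['q'].round(2),s['tool_pos'],s['opening'],'y deg',np.degrees(np.arctan2(Rm[1,1],Rm[0,1])))
im,d,K,T,c=snap('scene'); P=cloud(d,K,T); np.savez('scene1.npz',im=im,d=d,K=K,T=T); cv2.imwrite('pics/scene1.png',im)
k=P[(P[...,2]>.19)&(P[...,2]<.23)&(np.hypot(P[...,0]-.5,P[...,1]+.358)<.15)]; k=k[k[:,2]>.205]
r=cv2.minAreaRect(k[:,:2].astype(np.float32)); print(r,k[:,2].mean())
cv2.imwrite('pics/v2.png',cv2.hconcat([cv2.imread('pics/w2.png')[:, :400],im[:, :400]]))
E
python3 m4.py
```

```text
4.25 [-0.36  0.08  1.36 -0.    1.7  -0.06] [ 0.56795331 -0.15658416  0.33555298] 0.030541957591539368 y deg -16.972397360526976
((0.4983859956264496, -0.36033007502555847), (0.18503563106060028, 0.1633198857307434), 29.065555572509766) 0.21071656287566526
```

View pics/v2.png

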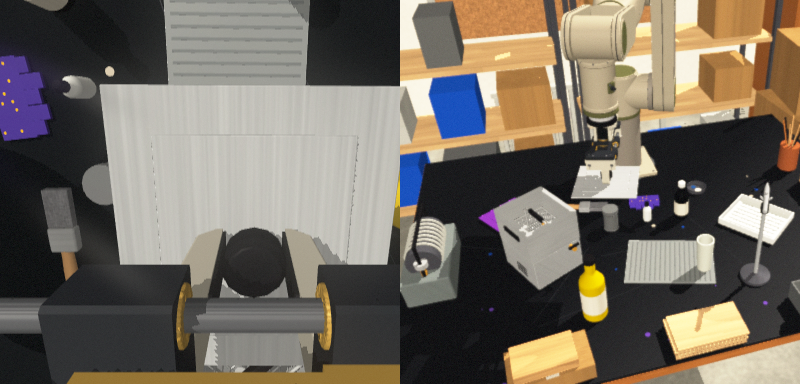

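The left panel (wrist) shows the lid held at the knob (253,262) and square with the mat beyond it. The right panel (scene) shows the cleaner open. I'll move over the mat and lower the lid.

send_rows:
  plan:
    - [[1,0.01,0.08,0,0],[1,0.03,0.25,0,0],[1,0.04,0.42,0,0],[1,0.055,0.57,0,0],[1,0.055,0.65,-0.05,0],[1,0.055,0.65,-0.2,0],[1,0.055,0.65,-0.4,0],[1,0.055,0.65,-0.6,0],[1,0.055,0.65,-0.8,0],[1,0.055,0.65,-0.95,0],[1,0.055,0.65,-1,0],[1,0.055,0.65,-1,0]]
  force: 25

```text
t: 5.3
tool_pos: [0.5762, -0.028, 0.131]
orientation: [-2.525, -1.862, 0.007]
force: [0.3, -0.4, -1.9]
opening: 0.0305
gripper_force: 25.0
```

```bash
python3 - <<'E'
from h import *
from m2 import fit
im,d,K,T,c=snap('scene'); P=cloud(d,K,T); im2,d2,K2,T2,c=snap('side'); P2=cloud(d2,K2,T2)
fit(P,im,(200,190,340,310),.13,.16,60); fit(P2,im2,(150,120,300,260),.13,.16,60)
cv2.imwrite('pics/v3.png',cv2.hconcat([im[150:350,150:400],im2[100:300,120:370]]))
s=telemetry.read_state(); print(s['t'],s['tool_pos'])
E
```

```text
47 c [ 0.5984 -0.036 ] size 0.0292 0.0264 long axis deg 162.66 z 0.1392
73 c [ 0.5151 -0.2579] size 0.0365 0.0092 long axis deg 29.39 z 0.1451
5.4 [ 0.57966668 -0.028051    0.13620918]
```

View pics/v3.png

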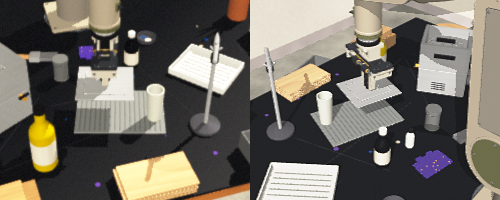

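The lid hovers level over the free part of the mat with a clear gap to the rinse cup.

send_rows:
  plan:
    - [[1,0,0,-0.12,0],[1,0,0,-0.28,0],[1,0,0,-0.4,0],[1,0,0,-0.45,0],[1,0,0,-0.475,0],[1,0,0,-0.485,0],[1,0,0,-0.49,0],[1,0,0,-0.495,0],[1,0,0,-0.5,0],[1,0,0,-0.5,0],[1,0,0,-0.5,0]]
  force: 25

```text
t: 6.32
tool_pos: [0.5801, -0.0273, 0.036]
orientation: [2.523, 1.868, 0.004]
force: [0.8, -0.0, 5.3]
opening: 0.0303
gripper_force: 25.0
```

send_rows:
  plan:
    - [[-0.2,0,0,0,0],[-0.2,0,0,0,0],[-0.2,0,0,0,0],[-0.2,0,0,0,0],[-0.2,0,0,0,0],[-0.2,0,0,0,0],[-0.2,0,0,0.05,0],[-0.2,0,0,0.15,0],[-0.2,0,0,0.35,0],[-0.2,0,0,0.55,0],[-0.2,0,0,0.75,0],[-0.2,0,0,0.95,0],[-0.2,0,0,1,0]]

```text
t: 7.4
tool_pos: [0.5816, -0.0275, 0.2436]
orientation: [2.519, 1.864, 0.013]
force: [0.9, -0.3, 2.2]
opening: 0.0555
gripper_force: 0.0
```

send_rows:
  plan:
    - [[-0.2,0,0,0.2,0],[-0.2,0,0,0.4,0],[-0.2,-0.1,-0.2,0.6,-0.1],[-0.2,-0.2,-0.4,0.72,-0.2],[-0.2,-0.3,-0.6,0.72,-0.3],[-0.2,-0.4,-0.8,0.72,-0.4],[-0.2,-0.5,-1,0.72,-0.5],[-0.2,-0.5,-1,0.72,-0.6],[-0.2,-0.5,-1,0.72,-0.72]]

```text
t: 8.15
tool_pos: [0.4759, -0.232, 0.3793]
orientation: [3.037, 0.793, -0.001]
force: [0.3, -0.1, 0.5]
opening: 0.0557
gripper_force: 0.0
```

send_rows:
  plan:
    - [[-0.2,-0.05,-0.2,0,0],[-0.2,-0.1,-0.4,0,0],[-0.2,-0.15,-0.6,0,0],[-0.2,-0.2,-0.8,0,0],[-0.2,-0.2,-0.85,0,0],[-0.2,-0.2,-0.85,0,0],[-0.2,-0.2,-0.85,0,0]]

```text
t: 8.73
tool_pos: [0.4385, -0.397, 0.3783]
orientation: [-3.035, -0.807, -0.0]
force: [0.5, 0.3, 0.8]
opening: 0.0557
gripper_force: 0.0
```

```bash
cat > m5.py <<'E'
from h import *
from m2 import fit
im,d,K,T,c=snap('wrist'); s=telemetry.read_state(); P=cloud(d,K,T); np.savez('w3.npz',im=im,d=d,K=K,T=T)
cv2.imwrite('pics/w3.png',cv2.resize(im[:250,100:400],None,fx=2.4,fy=2.4,interpolation=2))
Rm=R.from_rotvec(s['orientation']).as_matrix(); print(s['t'],s['q'].round(2),s['tool_pos'],s['opening'],'y deg',np.degrees(np.arctan2(Rm[1,1],Rm[0,1])))
q=fit(P,im,(0,0,512,384),.2,.222,0)
near=np.hypot(P[...,0]-.498,P[...,1]+.36)<.085
for lo in np.arange(.1,.22,.006): print(round(lo,3),((P[...,2]>lo)&(P[...,2]<lo+.006)&near).sum(),end=' | ')
b=P[near&(P[...,2]>.19)&(P[...,2]<.205)&(im.max(-1)<90)]
b2=P[near&(P[...,2]>.19)&(P[...,2]<.205)&(np.hypot(P[...,0]-.498,P[...,1]+.36)<.05)]
for x in (b,b2):
  if len(x): print(len(x),x.mean(0),cv2.minAreaRect(x[:,:2].astype(np.float32)))
E
python3 m5.py
```

```text
8.7833 [-0.82  0.09  1.27  0.    1.78  0.23] [ 0.43894341 -0.39621965  0.37853532] 0.05533512781906145 y deg -60.133210712211074
11153 c [ 0.4976 -0.3598] size 0.1756 0.1606 long axis deg 29.13 z 0.2112
0.1 0 | 0.106 5000 | 0.112 2961 | 0.118 1700 | 0.124 301 | 0.13 425 | 0.136 1040 | 0.142 648 | 0.148 919 | 0.154 372 | 0.16 2181 | 0.166 415 | 0.172 422 | 0.178 465 | 0.184 525 | 0.19 609 | 0.196 1453 | 0.202 676 | 0.208 4161 | 0.214 2 | 898 [ 0.50418068 -0.35835438  0.20099875] ((0.503383994102478, -0.3587435483932495), (0.068473219871521, 0.011690858751535416), 28.137739181518555)
1084 [ 0.50230794 -0.35937596  0.20022765] ((0.4986678957939148, -0.36128300428390503), (0.0997634157538414, 0.011983930133283138), 28.152864456176758)
```

View pics/w3.png

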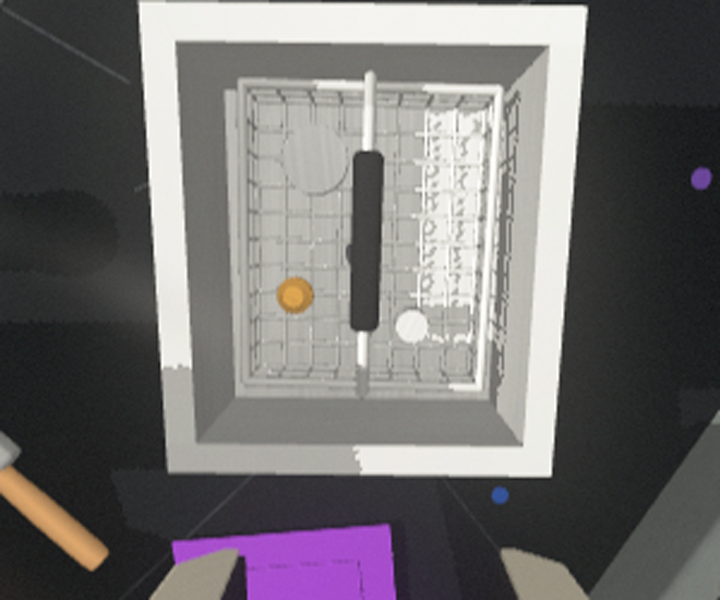

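The view shows the handgrip bar at about (366,240) with all three parts standing: cup (315,158), cap (295,295) and sleeve (411,326). The bar centre is (0.5034, -0.3587) with its top at about 0.200, as expected.

send_rows:
  plan:
    - [[-0.2,0.32,0.19,0,-0.03],[-0.2,0.32,0.19,-0.1,-0.03],[-0.2,0.32,0.19,-0.3,-0.03],[-0.2,0.32,0.19,-0.5,-0.03],[-0.2,0.32,0.19,-0.65,-0.03],[-0.2,0.32,0.19,-0.77,-0.03],[-0.2,0.32,0.19,-0.86,-0.03],[-0.2,0.32,0.19,-0.92,-0.03],[-0.2,0.32,0.19,-0.935,-0.03],[-0.2,0.32,0.19,-0.935,-0.03],[1,0.32,0.19,-0.935,-0.03],[1,0.32,0.19,-0.935,-0.03],[1,0.32,0.19,-0.935,-0.03],[1,0.32,0.19,-0.935,-0.03],[1,0.32,0.19,-0.935,-0.03],[1,0.32,0.19,-0.935,-0.03],[1,0.32,0.19,-0.935,-0.03],[1,0.32,0.19,-0.935,-0.03],[1,0.32,0.19,-0.935,-0.03],[1,0.32,0.19,-0.935,-0.03]]
  force: 35

```text
t: 10.45
tool_pos: [0.5025, -0.359, 0.1912]
orientation: [-3.047, -0.761, 0.0]
force: [-1.1, 2.1, 1.7]
opening: 0.0112
gripper_force: 35.0
```

send_rows:
  plan:
    - [[1,0,0,0.01,0],[1,0,0,0.04,0],[1,-0.01,0,0.1,0],[1,-0.015,0,0.18,0],[1,-0.015,0,0.27,0],[1,-0.015,0,0.37,0],[1,-0.015,0,0.47,0],[1,-0.015,0,0.57,0],[1,-0.015,0,0.66,0],[1,-0.015,0,0.73,0],[1,-0.015,0,0.78,0],[1,-0.015,0,0.8,0],[1,-0.015,0,0.8,0]]

```text
t: 11.53
tool_pos: [0.4999, -0.3595, 0.3528]
orientation: [3.046, 0.761, 0.002]
force: [0.7, -0.8, -3.6]
opening: 0.0114
gripper_force: 35.0
```

send_rows:
  plan:
    - [[1,0,0.02,0,0],[1,0,0.06,0,0.01],[1,0,0.12,0,0.02],[1,0,0.2,0,0.03],[1,0,0.3,0,0.05],[1,-0.01,0.4,0,0.07],[1,-0.02,0.5,0,0.09],[1,-0.02,0.6,0,0.11],[1,-0.02,0.7,0,0.13],[1,-0.02,0.8,0,0.15],[1,-0.02,0.9,0,0.17],[1,-0.02,1,0,0.18]]

```text
t: 12.53
tool_pos: [0.495, -0.1569, 0.3505]
orientation: [-2.96, -1.048, 0.001]
force: [0.5, 0.6, -4.3]
opening: 0.0119
gripper_force: 35.0
```

send_rows:
  plan:
    - [[1,0,0.1,0,0],[1,0,0.2,0,0],[1,0,0.3,0,0],[1,0,0.4,0,0],[1,0,0.5,0,0],[1,0,0.6,0,0],[1,0,0.7,0,0],[1,0,0.8,0,0],[1,0,0.9,0,0],[1,0,1,0,0]]

```text
t: 13.37
tool_pos: [0.4946, 0.0428, 0.3505]
orientation: [-2.961, -1.047, 0.001]
force: [0.4, -0.3, -3.1]
opening: 0.0116
gripper_force: 35.0
```

send_rows:
  plan:
    - [[1,0,0.1,0,0],[1,0,0.2,0,0],[1,0,0.3,0,0],[1,0,0.4,0,0],[1,0,0.5,0,0],[1,0,0.6,0,0],[1,0,0.7,0,0],[1,0,0.8,0,0],[1,0,0.88,0,0],[1,0,0.94,0,0],[1,0,0.98,0,0],[1,0,1,0,0],[1,0,1,0,0]]

```text
t: 14.45
tool_pos: [0.4952, 0.2414, 0.351]
orientation: [-2.962, -1.047, 0.001]
force: [0.2, 0.3, -3.3]
opening: 0.0117
gripper_force: 35.0
```

send_rows:
  plan:
    - [[1,0,0.03,0,0],[1,-0.01,0.1,0,0],[1,-0.02,0.2,0,0],[1,-0.03,0.3,0,0],[1,-0.04,0.4,-0.02,0],[1,-0.05,0.48,-0.06,0],[1,-0.05,0.53,-0.12,0],[1,-0.05,0.55,-0.22,0],[1,-0.05,0.55,-0.34,0],[1,-0.05,0.55,-0.46,0],[1,-0.05,0.55,-0.58,0],[1,-0.05,0.55,-0.7,0],[1,-0.05,0.55,-0.81,0],[1,-0.05,0.55,-0.9,0],[1,-0.05,0.55,-0.96,0],[1,-0.05,0.55,-0.99,0],[1,-0.05,0.55,-1,0],[1,-0.05,0.55,-1,0]]

```text
t: 15.95
tool_pos: [0.4858, 0.3509, 0.1514]
orientation: [-2.963, -1.045, -0.0]
force: [0.2, -0.5, -3.2]
opening: 0.0115
gripper_force: 35.0
```

```bash
python3 - <<'E'
from h import *
im,d,K,T,c=snap('scene'); im2,d2,K2,T2,c=snap('side')
cv2.imwrite('pics/v4.png',cv2.resize(cv2.hconcat([im[120:290,230:400],im2[160:330,90:260]]),None,fx=2.3,fy=2.3,interpolation=2))
s=telemetry.read_state(); print(s['t'],s['tool_pos'])
E
```

```text
16.05 [0.48640435 0.35133443 0.15271528]
```

View pics/v4.png

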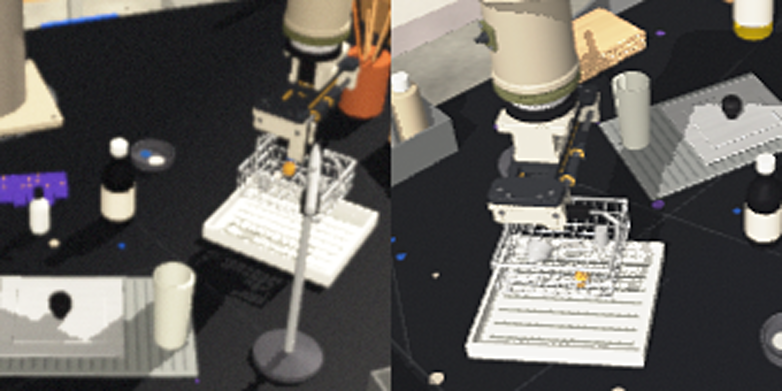

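Both panels show the basket level above the tray with its parts inside: cap at (580,279), cup at (538,250) and sleeve at (601,233) in the right panel. The lid lies flat on the mat, clear of the rinse cup. I'll lower slowly.

send_rows:
  plan:
    - [[1,0,0,-0.05,0],[1,0,0,-0.13,0],[1,0,0,-0.2,0],[1,0,0,-0.26,0],[1,0,0,-0.29,0],[1,0,0,-0.305,0],[1,0,0,-0.315,0],[1,0,0,-0.322,0],[1,0,0,-0.328,0],[1,0,0,-0.332,0],[1,0,0,-0.335,0],[1,0,0,-0.335,0]]

```text
t: 17.05
tool_pos: [0.486, 0.3513, 0.0852]
orientation: [-2.962, -1.045, -0.002]
force: [-1.6, -0.3, 0.5]
opening: 0.0115
gripper_force: 35.0
```

send_rows:
  plan:
    - [[0,0,0,0,0],[0,0,0,0,0],[0,0,0,0,0],[0,0,0,0,0],[0,0,0,0,0],[0,0,0,0,0],[0,0,0,0,0],[0,0,0,0.04,0],[0,0,0,0.12,0],[0,0,0,0.25,0],[0,0,0,0.4,0],[0,0,0,0.6,0],[0,0,0,0.8,0],[0,0,0,1,0],[0,0,0,1,0]]

```text
t: 18.3
tool_pos: [0.4886, 0.3527, 0.2959]
orientation: [-2.96, -1.044, -0.023]
force: [0.6, 0.7, 1.5]
opening: 0.0464
gripper_force: 0.0
```

```bash
python3 - <<'E'
from h import *
from m2 import fit
im,d,K,T,c=snap('wrist'); im2,d2,K2,T2,c=snap('side')
cv2.imwrite('pics/v5.png',cv2.resize(cv2.hconcat([im[:300,100:400],cv2.resize(im2[160:330,90:260],(300,300))]),None,fx=1.3,fy=1.3,interpolation=2))
s=telemetry.read_state(); print(s['t'],s['tool_pos'],s['q'].round(2))
P=cloud(d2,K2,T2)
k=P[(P[...,2]>.035)&(P[...,2]<.065)&(np.hypot(P[...,0]-.575,P[...,1]+.025)<.05)]; print('knob',len(k),k.mean(0),k.min(0),k.max(0))
P0=cloud(*snap('scene')[1:4]); k=P0[(P0[...,2]>.045)&(P0[...,2]<.065)&(np.hypot(P0[...,0]-.575,P0[...,1]+.025)<.05)]; print('knob',len(k),k.mean(0),k.min(0),k.max(0))
W=cloud(d,K,T)
for X in (P,W):
  k=X[(X[...,2]>.05)&(X[...,2]<.06)&(np.hypot(X[...,0]-.485,X[...,1]-.351)<.11)]; print('basket rim',len(k),cv2.minAreaRect(k[:,:2].astype(np.float32)))
E
```

```text
18.4 [0.48678163 0.35158444 0.28789334] [0.54 0.11 1.42 0.   1.61 1.43]
knob 58 [ 0.57263757 -0.02591686  0.04504684] [ 0.55839585 -0.04629977  0.03554363] [ 0.5892504  -0.01388903  0.05095477]
knob 58 [ 0.58449013 -0.02924635  0.0494444 ] [ 0.5697631  -0.04377172  0.04566406] [ 0.59847977 -0.01397361  0.05405328]
basket rim 260 ((0.48272705078125, 0.35008496046066284), (0.13137543201446533, 0.11694371700286865), 38.89102554321289)
basket rim 1456 ((0.48676246404647827, 0.35101816058158875), (0.13070231676101685, 0.11356057971715927), 38.84921646118164)
```

View pics/v5.png

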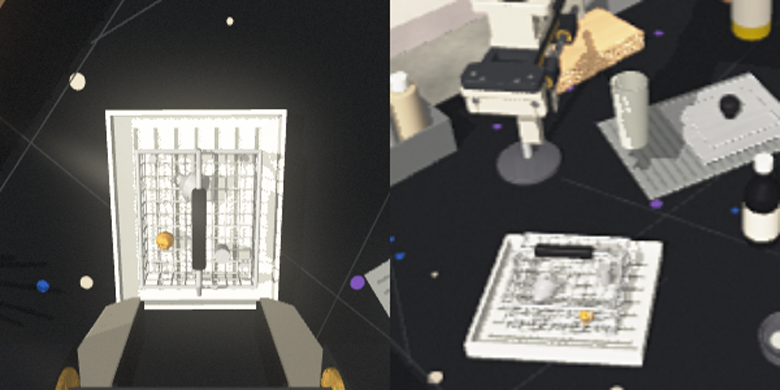

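The basket stands flat, centred in the tray, with all three parts in it: cap (165,240), cup (190,185) and sleeve (222,253) in the left panel. The gripper is clear. Back to the lid.

send_rows:
  plan:
    - [[-0.4,0,-0.1,0.05,0.05],[-0.4,0,-0.25,0.05,0.15],[-0.4,0,-0.43,0.05,0.25],[-0.4,0,-0.61,0.05,0.35],[-0.4,0,-0.8,0.05,0.45],[-0.4,0,-1,0.05,0.57],[-0.4,0,-1,0.05,0.57]]

```text
t: 19.03
tool_pos: [0.4847, 0.1457, 0.2919]
orientation: [2.519, 1.877, -0.007]
force: [-0.5, 0.1, 0.2]
opening: 0.065
gripper_force: 0.0
```

send_rows:
  plan:
    - [[-0.4,0,-0.15,0,0],[-0.4,0.1,-0.35,0,0],[-0.4,0.2,-0.55,0,0],[-0.4,0.35,-0.75,0,0],[-0.4,0.465,-0.89,0,0],[-0.4,0.465,-0.89,0,0],[-0.4,0.465,-0.89,0,0],[-0.4,0.465,-0.89,0,0]]

```text
t: 19.7
tool_pos: [0.5778, -0.0269, 0.292]
orientation: [-2.523, -1.866, 0.004]
force: [-0.3, 0.7, -0.9]
opening: 0.0649
gripper_force: 0.0
```

```bash
python3 - <<'E'
from h import *
im,d,K,T,c=snap('wrist'); P=cloud(d,K,T)
s=telemetry.read_state(); Rm=R.from_rotvec(s['orientation']).as_matrix(); print(s['t'],s['tool_pos'],s['opening'],np.degrees(np.arctan2(Rm[1,1],Rm[0,1])),s['q'].round(2))
k=P[(P[...,2]>.042)&(P[...,2]<.06)&(np.hypot(P[...,0]-.578,P[...,1]+.027)<.03)]; print('knob',len(k),k.mean(0),k.min(0),k.max(0))
m=P[(P[...,2]>.011)&(P[...,2]<.022)&(np.hypot(P[...,0]-.578,P[...,1]+.027)<.12)]; print(cv2.minAreaRect(m[:,:2].astype(np.float32)))
E
```

```text
19.75 [ 0.57774818 -0.02621312  0.2927043 ] 0.06534248457699929 -16.958531499038305 [-0.13  0.06  1.46  0.    1.62  0.16]
knob 511 [ 0.58135812 -0.02749821  0.04883478] [ 0.56556503 -0.04407296  0.04252828] [ 0.59643538 -0.01295265  0.05249209]
((0.5810267925262451, -0.02880021184682846), (0.16842278838157654, 0.15332165360450745), 72.61798095703125)
```

send_rows:
  plan:
    - [[-0.4,0.012,-0.005,-0.2,0],[-0.4,0.012,-0.005,-0.4,0],[-0.4,0.012,-0.005,-0.6,0],[-0.4,0.012,-0.005,-0.8,0],[-0.4,0.012,-0.005,-0.95,0],[-0.4,0.012,-0.005,-1,0],[-0.4,0.012,-0.005,-1,0]]

```text
t: 20.33
tool_pos: [0.5779, -0.0263, 0.0909]
orientation: [-2.519, -1.869, 0.007]
force: [0.1, 0.1, 0.5]
opening: 0.065
gripper_force: 0.0
```

send_rows:
  plan:
    - [[-0.4,0,0,-0.1,0],[-0.4,0,0,-0.2,0],[-0.4,0,0,-0.25,0],[-0.4,0,0,-0.275,0],[-0.4,0,0,-0.275,0],[1,0,0,-0.275,0],[1,0,0,-0.275,0],[1,0,0,-0.275,0],[1,0,0,-0.275,0],[1,0,0,-0.275,0],[1,0,0,-0.275,0],[1,0,0,-0.275,0],[1,0,0,-0.275,0],[1,0,0,-0.275,0],[1,0,0,-0.275,0],[1,0,0,-0.275,0]]
  force: 25

```text
t: 21.67
tool_pos: [0.581, -0.0281, 0.0396]
orientation: [-2.524, -1.87, 0.0]
force: [-2.4, 0.2, 5.2]
opening: 0.0303
gripper_force: 25.0
```

The grip sits about 3.5 mm high on the knob, so I'll reopen and take it lower.

send_rows:
  plan:
    - [[0,0,0,0,0],[0,0,0,0,0],[0,0,0,0,0],[0,0,0,0,0],[0,0,0,0,0],[0,0,0,0,0]]

```text
t: 22.17
tool_pos: [0.581, -0.0282, 0.0391]
orientation: [-2.524, -1.87, 0.0]
force: [0.5, 1.3, -0.4]
opening: 0.0462
gripper_force: 0.0
```

send_rows:
  plan:
    - [[0,0,0,-0.018,0],[0,0,0,-0.018,0],[0,0,0,-0.018,0],[1,0,0,-0.018,0],[1,0,0,-0.018,0],[1,0,0,-0.018,0],[1,0,0,-0.018,0],[1,0,0,-0.018,0],[1,0,0,-0.018,0],[1,0,0,-0.018,0],[1,0,0,-0.018,0]]
  force: 25

```text
t: 23.08
tool_pos: [0.581, -0.0282, 0.0357]
orientation: [2.525, 1.87, 0.0]
force: [-0.5, 0.1, 0.1]
opening: 0.0306
gripper_force: 25.0
```

send_rows:
  plan:
    - [[1,0,0,0.02,0],[1,0,0,0.08,0],[1,0,0,0.2,0],[1,0,0,0.35,0],[1,0,0,0.5,0],[1,0,0,0.67,0],[1,0,0,0.85,0],[1,0,0,1,0],[1,0,0,1,0]]

```text
t: 23.83
tool_pos: [0.5844, -0.0286, 0.2453]
orientation: [2.517, 1.865, 0.014]
force: [1.8, 0.7, -0.8]
opening: 0.0303
gripper_force: 25.0
```

send_rows:
  plan:
    - [[1,0,0,0.12,0],[1,0,0,0.25,0],[1,0,-0.05,0.38,-0.05],[1,-0.03,-0.15,0.46,-0.12],[1,-0.08,-0.3,0.5,-0.2],[1,-0.14,-0.45,0.5,-0.3],[1,-0.2,-0.6,0.5,-0.4],[1,-0.26,-0.75,0.5,-0.5],[1,-0.32,-0.9,0.5,-0.6],[1,-0.35,-1,0.5,-0.7],[1,-0.35,-1,0.5,-0.725],[1,-0.35,-1,0.5,-0.725]]

```text
t: 24.83
tool_pos: [0.5101, -0.2293, 0.3355]
orientation: [-3.039, -0.795, 0.001]
force: [0.4, 1.8, -2.4]
opening: 0.0305
gripper_force: 25.0
```

send_rows:
  plan:
    - [[1,-0.01,-0.1,0,0],[1,-0.03,-0.25,0,0],[1,-0.05,-0.4,0,0],[1,-0.066,-0.53,0,0],[1,-0.066,-0.62,0,0],[1,-0.066,-0.655,0,0],[1,-0.066,-0.655,0,0],[1,-0.066,-0.655,0,0],[1,-0.066,-0.655,0,0]]

```text
t: 25.58
tool_pos: [0.4983, -0.3577, 0.3357]
orientation: [-3.036, -0.804, -0.0]
force: [-0.1, 0.7, -2.1]
opening: 0.0308
gripper_force: 25.0
```

```bash
python3 - <<'E'
from h import *
im,d,K,T,c=snap('wrist'); P=cloud(d,K,T)
s=telemetry.read_state(); Rm=R.from_rotvec(s['orientation']).as_matrix(); print(s['t'],s['tool_pos'],s['opening'],np.degrees(np.arctan2(Rm[1,1],Rm[0,1])),s['q'].round(2))
z=s['tool_pos'][2]
for n in ['wrist','scene']:
    im,d,K,T,c=snap(n); P=cloud(d,K,T)
    near=np.hypot(P[...,0]-.498,P[...,1]+.36)<.13
    m=(P[...,2]>z-.032+.011-.006)&(P[...,2]<z-.032+.011+.008)&near
    q=P[m]; print(n,len(q),cv2.minAreaRect(q[:,:2].astype(np.float32)), 'plane',np.linalg.lstsq(np.c_[q[:,:2]-[.498,-.36],np.ones(len(q))],q[:,2],rcond=None)[0].round(4))
E
```

```text
25.6333 [ 0.49828368 -0.35769625  0.33583415] 0.030672272798956002 -60.33903258006462 [-0.71  0.15  1.29  0.    1.71  0.35]
wrist 51414 ((0.4984930753707886, -0.35795116424560547), (0.16875715553760529, 0.15327394008636475), 29.27685546875) plane [-0.0018 -0.0012  0.3173]
scene 1639 ((0.4994458556175232, -0.3586081266403198), (0.1734847128391266, 0.15587328374385834), 28.638710021972656) plane [-0.0016  0.0006  0.3176]
```

The lid is level and square with the cleaner (29.3° against 29.1°). It is off centre by 1–2 mm, which I'll correct while lowering.

send_rows:
  plan:
    - [[1,-0.005,-0.009,-0.05,0],[1,-0.005,-0.009,-0.15,0],[1,-0.005,-0.009,-0.28,0],[1,-0.005,-0.009,-0.37,0],[1,-0.005,-0.009,-0.42,0],[1,-0.005,-0.009,-0.44,0],[1,-0.005,-0.009,-0.46,0],[1,-0.005,-0.009,-0.475,0],[1,-0.005,-0.009,-0.485,0],[1,-0.005,-0.009,-0.495,0],[1,-0.005,-0.009,-0.502,0],[1,-0.005,-0.009,-0.508,0],[1,-0.005,-0.009,-0.511,0],[1,-0.005,-0.009,-0.511,0],[1,-0.005,-0.009,-0.511,0]]

```text
t: 26.98
tool_pos: [0.4969, -0.361, 0.2337]
orientation: [3.037, 0.801, 0.0]
force: [0.1, -0.1, -0.6]
opening: 0.0305
gripper_force: 25.0
```

send_rows:
  plan:
    - [[0,0,0,-0.003,0],[0,0,0,-0.003,0],[0,0,0,-0.003,0],[0,0,0,-0.003,0],[0,0,0,-0.003,0],[0,0,0,-0.003,0],[0,0,0,0,0],[0,0,0,0.05,0],[0,0,0,0.15,0],[0,0,0,0.35,0],[0,-0.1,-0.1,0.55,0],[0,-0.25,-0.2,0.7,0],[0,-0.25,-0.2,0.7,0],[0,-0.25,-0.2,0.7,0],[0,-0.25,-0.2,0.7,0]]

```text
t: 28.23
tool_pos: [0.4469, -0.4011, 0.3737]
orientation: [3.038, 0.799, 0.001]
force: [0.6, -0.2, -1.0]
opening: 0.0463
gripper_force: 0.0
```

```bash
python3 - <<'E'
from h import *
from m2 import fit
im,d,K,T,c=snap('wrist'); P=cloud(d,K,T)
s=telemetry.read_state(); print(s['t'],s['tool_pos'],s['opening'],s['force'],abs(s['dq']).max())
fit(P,im,(0,0,512,384),.2105,.2205,0)
near=np.hypot(P[...,0]-.498,P[...,1]+.36)<.12
q=P[near&(P[...,2]>.207)&(P[...,2]<.222)]; A=np.c_[q[:,:2]-[.498,-.36],np.ones(len(q))]; print(np.linalg.lstsq(A,q[:,2],rcond=None)[0])
p=q[q[:,2]>.2135]; print(np.median(p[:,2]),cv2.minAreaRect(p[:,:2].astype(np.float32)))
k=P[(P[...,2]>.240)&near]; print('knob',k.mean(0))
im2=snap('scene')[0]
cv2.imwrite('pics/v6.png',cv2.hconcat([im[:,100:400],im2[:,60:420]]))
E
```

```text
28.2833 [ 0.44702895 -0.40036279  0.37206625] 0.04643038366024266 [ 0.07540502 -0.49343007 -0.48897372] 0.024652168943774245
32957 c [ 0.4976 -0.3597] size 0.1754 0.1603 long axis deg 29.18 z 0.215
[-0.00034285 -0.00294817  0.21493201]
0.21530509690415356 ((0.49832794070243835, -0.35906878113746643), (0.17119100689888, 0.15597416460514069), 29.293916702270508)
knob [ 0.47107105 -0.38779574  0.44987666]
```

View pics/v6.png

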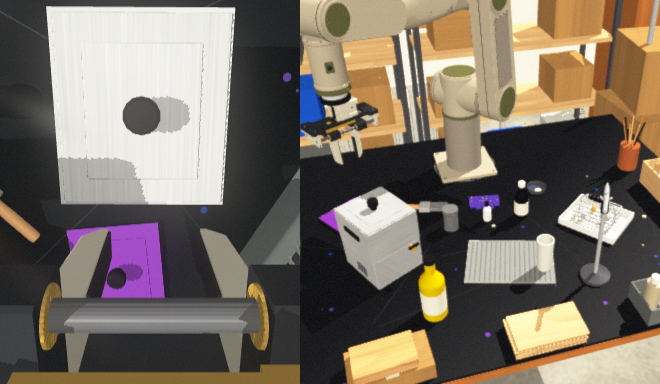

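The lid is seated level at the same height as at the start, square and centred within about 1 mm, with its knob at (141,115). The basket is in the tray and the bottles and rinse cup are where they were. I'll hand in the job.

```bash
python3 -c "
from plant import order
print(order.close_job())"
```

```text
the job is handed in; nothing more can be done
None
```

The job is handed in at about 28 s of the 72 s allowed: the last camera checks show the lid seated square and level on the cleaner, the basket flat in the drip tray with all three parts in it, and nothing else visibly moved; no verdict was returned.

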